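Hold the check filter in the photometer's window

ROBOT

A 6-joint arm with a two-finger parallel gripper is mounted at the origin on a cart in front of the work surface, level with it; the furniture and walls round the work are solid. World frame = base frame: x ahead of the robot, y to its left, z up, the work surface at z = 0. Lengths are in m, angles in rad, forces in N, time in s.
With the tool pointing down it reaches from about 0.25 to 0.85 m from the base axis. Payload 12.5 kg.
Tool frame: the origin (TCP) lies at the very end of the fingers, on their centre line; the grasp point (between the pads) lies manip.grasp_offset behind it (manip.grasp_offset is the distance from the TCP to the grasp point, in m); z points along the fingers, y is the line along which they close (so a half turn about z gives the same grasp; the last joint's range is limited). The gripper opens to 93 mm and grips with 3 to 60 N. Pads are 15 mm wide; open, the fingers measure 128 mm over their backs; the gripper's body (75 mm by 188 mm) begins 65 mm behind the grasp point.
Start: joints at [1.068, 0.351, 1.652, -0, 1.139, -0.085], TCP at [0.223, 0.503, 0.219] pointing down, gripper open.
Joint ranges: [-2.75, 2.75], [-0.79, 2.1], [0.01, 2.65], [-1.57, 4.71], [0.07, 3.14], [-2.87, 2.87]. Speed limits (rad/s): [2.22, 2.22, 2.79, 3.14, 3.14, 3.14].

INTERFACE

Orientations are given as [roll, pitch, yaw] about the fixed x, y, z axes, in that order (R = Rz(yaw) Ry(pitch) Rx(roll)).
In Python, from workcell import manip gives the robot as it stands. The module is installed in compiled form; this text tells all that it offers. Calls block until the motion is done:
- manip.move_pose(position, orientation): joint-space move of the TCP to a pose.
- manip.move_linear(position, frame=None, vel=0.15, max_force=None): straight line of the TCP; frame=None keeps the orientation; vel is the mean speed in m/s. With max_force (N) it stops when the force on the tool has changed by that much, and returns True; else False.
- manip.set_joints(angles): joint-space move.
- manip.command_gripper(opening, grip_force=None): finger opening in m; grip_force is the grip in N (None keeps the last); returns when the fingers have stopped.
- manip.dwell(seconds).
- manip.solve_ik(position, orientation): joint angles nearest the present ones, or None.
- manip.read_camera(name): name is "scene" or "side" or "wrist"; returns a dict with "frame" (400x640x3 uint8, red, green, blue), "depth" (400x640 float32, m along the optical axis (not along the pixel's ray), 0 where there is no reading), "intrinsics" (3x3 intrinsics, pixels), "T" (4x4, takes a point from camera to world coordinates). Camera axes: x right, y up, looking along -z (the intrinsics and any distortion apply to the point x, -y, -z); pixel columns grow to the right and rows downward; lengths in m; the calibration is good to about 2 mm. A picture is of the moment at which its call begins.
A pose or a line that the arm cannot do raises manip.Unreachable and nothing moves.
- manip.finish_job(): hands the job in; it is judged then, once.
Trained networks look in the newest picture that a camera, given by its name, has taken for a name from the list of things; names that differ only in an ending like _2 or _b are one class to them, and where a whole thing is asked for, a point or a joint stands for the part that bears it (a point fixed in the world has none). Each returns a list of dicts, best first, with "confidence" (0 to 1); they miss things now and then, are a little off and sometimes report something else, mostly with a low value. They report only what shows in the picture. A call takes as long as a camera call. They do not tell look-alikes from the thing itself.
- manip.silhouettes(camera, query): "region" (400x640 bool, what is visible of it).
- manip.spot_point(camera, query): "point" ([x, y, z] in m, in world coordinates, good to about 4 mm: a listed point, or the origin of a listed thing).
Readings, each from a call of its own:
- manip.get_clock(): time.
- manip.get_joint_positions(): joint angles.
- manip.get_joint_vel(): joint speeds.
- manip.get_tau(): joint torques, N m.
- manip.get_tcp_pos(): TCP position.
- manip.get_ee_rot(): TCP orientation.
- manip.get_contact_force(): force on the tool from outside, world axes, zero at the start.
- manip.get_torque(): the same for the moment, N m.
- manip.get_finger_gap(): finger opening in m.
- manip.get_grip_force(): force on a finger pad.
Only numpy, scipy, OpenCV 4.12 (cv2) and the standard library are available. Lean on these libraries where they do the work, as an engineer would, in place of code of your own. Each camera call takes 0.05 s, during which the arm holds its last target. There are 200 camera calls.

TASK

Check the bench photometer's reading: push its cell carriage fully home under the cover, then turn the red-knobbed latch all the way across the carriage's front so that it is locked in. Then take the check filter with the yellow tab from the stand, pass it through the window in the cover, push it down against the spring shutter until its shoulder meets the cover, and finish while still gripping it and holding it down there, for the reading. Leave the other two filters, the timer, the beaker and the white bottle where they are.

Things in the scene. Friction and masses are not known exactly. Their poses are not given: they have to be found in the camera images.
- photometer: White bench photometer, fixed, dark cover 70 mm above the worktop. Origin: on the worktop under the window's centre; x from its front to its back (the way the carriage is pushed), y to its left, z up. Cover: x -65 to 70, y -83 to 83 mm; display head behind it, from x 70, 100 mm high; bed in front, to x -155, 12 mm high.
- window (a point): Centre of the window (slot) in the cover, level with its top; axes as the photometer's. 38 mm along x, 8 mm along y: 2 mm more than the blade each way. A 45-degree bevel widens its mouth to 44 x 14 mm over the top 3 mm; straight below for 9 mm. The carriage's well (42 x 12 mm) lies under it only when the carriage is home; else the blade strikes the carriage 14 mm below the cover's top.
- carriage (a joint): Black cell carriage with an aluminium front plate, on a straight slide under the cover. Value (m): how far it is pulled out to the photometer's front (-x); 0 = fully home at its stop. Starts 34 to 48 mm out. Slides with about 2 N of friction and stays where it is left.
- carriage_face (a point): Centre of the outer face of the carriage's front plate (aluminium, blue patch), 35 mm above the worktop; moves with the carriage; axes as the photometer's. The plate is 70 mm wide (y) and reaches from 14 to 56 mm above the worktop. At home this point lies 81 mm in front (-x) of the window's centre.
- latch (a joint): Turn latch on the bed, left of the carriage. Value (rad) grows anticlockwise seen from above: 0 = its steel dog points straight to the front (-x) beside the carriage; 1.57 = locked at its stop, the dog across the carriage's front plate. Starts -0.3 to 0.05. With the carriage out, the dog strikes its side and cannot go across. About 1 N at the knob turns it; it stays put.
- latch_pivot (a point): On the latch's vertical hinge axis, 26 mm above the worktop; in the photometer's frame 88.5 mm in front (-x) and 52 mm to the left (+y) of the window's centre. The dog is a round-nosed bar 12 mm thick reaching 30 mm from the axis; locked, it stands 1.5 mm in front of the carriage's front plate.
- latch_knob (a point): On the axis of the latch's upright red knob, 50 mm above the worktop. Knob: cylinder 15 mm in diameter, from 28 to 64 mm above the worktop, 55 mm from the hinge axis, on a handle arm (top 31 mm above the worktop) that lies 50 degrees clockwise, seen from above, of the dog; locked, it stands in front of the carriage, 40 mm clear of it.
- shutter (a joint): Spring shutter in the carriage's well, out of sight below the window. Value (m): how far it is pressed down; 0 = up, its top 35 mm below the cover's top. The blade meets it 11 mm before the shoulder meets the cover, so about 0.011 = filter fully in. It pushes back with 3 N at first, 6.5 N fully down, and lifts the filter if it is let go.
- filter_yellow: Loose check filter, yellow grip tab, smoke-grey glass, 40 to 85 g. The one to use. Origin: centre of the blade's underside; x along its width, y its thickness, z up. Blade 36 (x) x 6 (y) mm, z 0 to 46; shoulder 50 x 20 mm, z 46 to 51; tab 28 (x) x 12 (y) mm, z 51 to 88 mm. Same after half a turn about z.
- filter_red: Loose check filter, red grip tab, amber glass, 40 to 85 g. Origin: centre of the blade's underside; x along its width, y its thickness, z up. Blade 36 (x) x 6 (y) mm, z 0 to 46; shoulder 50 x 20 mm, z 46 to 51; tab 28 (x) x 12 (y) mm, z 51 to 88 mm. Same after half a turn about z.
- filter_blue: Loose check filter, blue grip tab, blue glass, 40 to 85 g. Origin: centre of the blade's underside; x along its width, y its thickness, z up. Blade 36 (x) x 6 (y) mm, z 0 to 46; shoulder 50 x 20 mm, z 46 to 51; tab 28 (x) x 12 (y) mm, z 51 to 88 mm. Same after half a turn about z.
- filter_stand: Light grey stand, 198 x 58 x 52 mm, fixed; origin: centre of its underside, x along its row of slots, at x = -60, 0 and 60 mm; which filter is in which slot varies. Each stands upright, its width along the row, its shoulder on the stand's top 52 mm above the worktop, blade 46 mm deep in the slot with about 1.5 mm play each side.
- timer: White lab timer with coloured keys lying on the worktop, 62 x 66 x 19 mm; origin: centre of its underside. Leave it.
- beaker: Small empty glass beaker, 58 mm across, 70 mm high; origin: centre of its underside. Leave it.
- buffer: White bottle with a blue cap, 68 mm across, 152 mm high; origin: centre of its underside. Leave it.
There are look-alikes about, which are no part of the job. What is shaped like the filter_yellow but green or turquoise is not meant.

How it is judged:
By the outcome, as a careful person would: the job done as asked, in the order asked, and still so for the second after the job is handed in, while the arm keeps its last pose, push and grip.
It also fails if it takes over 72 s, if anything falls off the work surface, if the arm or the gripper's body presses on something with over 40 N, if the wrist force passes 120 N, or if a joint passes its speed limit or range.

## Working session

There is one attempt and no reset: what is moved stays moved. The work goes in short steps, each a Python script; the robot and the scene stay as the last script left them, time stands still between calls to the robot, and variables do not carry over. Pictures are saved under pics/ and viewed, at most 10 in all, crops included, and the job is handed in when it is done.

```bash
mkdir -p pics
python3 - <<'E'
from workcell import manip
import cv2, numpy as np
for c in ["scene","side"]:
    r=manip.read_camera(c); cv2.imwrite(f"pics/{c}0.png",r["frame"][:,:,::-1]); print(c,np.round(r["T"],3).tolist(),np.round(r["intrinsics"],1).tolist())
    for q in ["window","carriage_face","latch_pivot","latch_knob","photometer","filter_yellow","filter_red","filter_blue","filter_stand","timer","beaker","buffer"]:
        print(c,q,[(round(d["confidence"],2),np.round(d["point"],4).tolist()) for d in manip.spot_point(c,q)[:4]])
print(manip.grasp_offset,manip.get_clock(),manip.get_ee_rot())
E
```

```text
scene [[0.753, 0.334, -0.566, 0.052], [-0.657, 0.354, -0.666, -0.655], [-0.022, 0.873, 0.486, 0.54], [0.0, 0.0, 0.0, 1.0]] [[371.3, 0.0, 326.7], [0.0, 371.3, 201.7], [0.0, 0.0, 1.0]]
scene window [(0.56, [0.6316, -0.0919, 0.071])]
scene carriage_face [(0.57, [0.5021, -0.1034, 0.0318])]
scene latch_pivot [(0.51, [0.5404, -0.0506, 0.025])]
scene latch_knob [(0.54, [0.5048, -0.0046, 0.0513])]
scene photometer [(0.55, [0.6344, -0.0883, -0.0007]), (0.44, [0.4571, 0.1624, 0.008])]
scene filter_yellow [(0.83, [0.3519, 0.1532, 0.0015]), (0.79, [0.3882, 0.057, 0.0019]), (0.68, [0.4566, 0.1623, 0.0096])]
scene filter_red []
scene filter_blue []
scene filter_stand [(0.84, [0.4951, 0.2099, -0.002])]
scene timer [(0.67, [0.4798, -0.3515, -0.0002])]
scene beaker [(0.87, [0.7628, 0.1116, -0.0073]), (0.18, [0.6294, -0.09, 0.0727])]
scene buffer [(0.82, [0.7181, 0.2409, -0.0007]), (0.25, [0.537, -0.0509, 0.0243])]
side [[0.974, 0.068, -0.217, 0.32], [-0.226, 0.358, -0.906, -1.054], [0.016, 0.931, 0.364, 0.472], [0.0, 0.0, 0.0, 1.0]] [[416.7, 0.0, 319.1], [0.0, 416.7, 196.7], [0.0, 0.0, 1.0]]
side win
[... 198 characters left out ...]
0.1633, 0.009]), (0.58, [0.537, -0.0445, 0.0261])]
side latch_knob [(0.55, [0.4938, 0.2118, 0.0021]), (0.4, [0.5066, -0.0006, 0.0481])]
side photometer [(0.88, [0.6299, -0.095, -0.0029])]
side filter_yellow [(0.77, [0.3897, 0.0604, 0.0031]), (0.63, [0.3528, 0.1542, 0.0016]), (0.58, [0.5043, 0.001, 0.0477]), (0.46, [0.4575, 0.1607, 0.0081])]
side filter_red [(0.63, [0.5262, 0.26, 0.0055])]
side filter_blue [(0.66, [0.4939, 0.2119, 0.0049])]
side filter_stand [(0.83, [0.4955, 0.2077, 0.0002])]
side timer [(0.71, [0.4812, -0.3473, -0.0031])]
side beaker []
side buffer [(0.6, [0.7203, 0.2404, -0.0017]), (0.44, [0.4825, -0.3487, -0.0021])]
0.0188 1.3 [3.14157740e+00 4.19512853e-06 2.72382280e+00]
```

View pics/scene0.png

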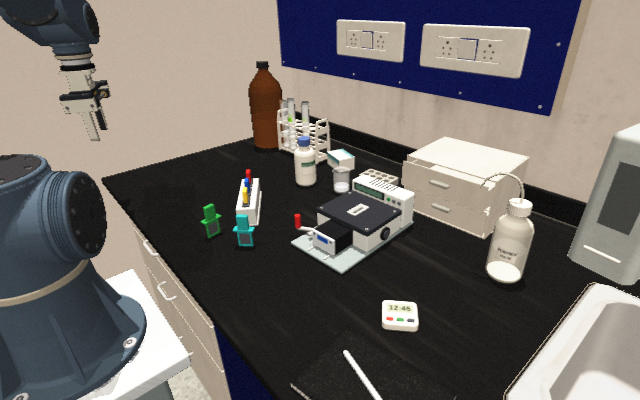

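View pics/side0.png

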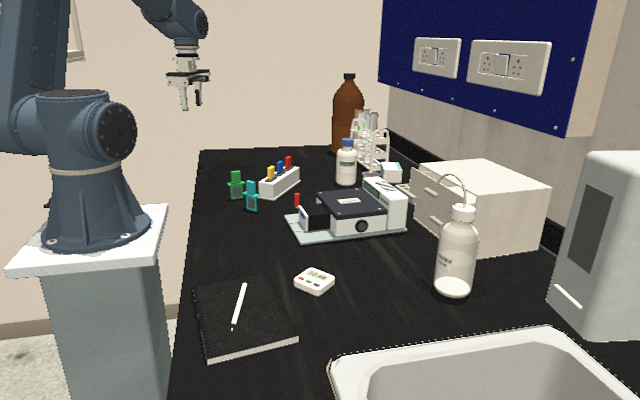

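The scene picture shows the stand at about (247,200). Yellow is in its nearest slot (245,195), with blue and red behind it, and green (210,220) and turquoise (243,230) look-alikes stand loose in front. The photometer is at (355,220), with its carriage out and the red knob at (297,220). The side view agrees: yellow at (270,172). Next I'll take close wrist views.

Run:
```python
from workcell import manip
import cv2, numpy as np
pi=np.pi
for n,p,yaw,qs in [("w_stand",[0.46,0.165,0.25],0.956,["filter_yellow","filter_blue","filter_red","filter_stand"]),
          ("w_phot",[0.54,-0.075,0.27],0.08,["window","carriage_face","latch_pivot","latch_knob","photometer"])]:
    manip.move_pose(p,[pi,0,yaw])
    r=manip.read_camera("wrist"); cv2.imwrite(f"pics/{n}.png",r["frame"][:,:,::-1]); np.savez(f"pics/{n}.npz",**r)
    print(np.round(r["T"],3).tolist(),np.round(r["intrinsics"],1).tolist(),manip.get_clock())
    for q in qs: print(q,[(round(d["confidence"],2),np.round(d["point"],4).tolist()) for d in manip.spot_point("wrist",q)[:3]])
```

```text
[[0.818, 0.555, 0.15, 0.501], [-0.575, 0.789, 0.217, 0.226], [0.002, -0.264, 0.964, 0.415], [0.0, 0.0, 0.0, 1.0]] [[317.6, 0.0, 322.6], [0.0, 317.6, 199.3], [0.0, 0.0, 1.0]] 2.875
filter_yellow [(0.89, [0.3523, 0.1567, -0.0008]), (0.75, [0.3889, 0.0553, -0.0017]), (0.71, [0.4577, 0.1586, 0.0062])]
filter_blue [(0.87, [0.4868, 0.2137, 0.0062])]
filter_red [(0.66, [0.5249, 0.2594, 0.0045])]
filter_stand [(0.87, [0.4922, 0.2108, 0.0048]), (0.26, [0.6312, -0.0929, 0.0724])]
[[0.082, 0.961, 0.263, 0.612], [-0.997, 0.079, 0.021, -0.068], [-0.0, -0.263, 0.965, 0.435], [0.0, 0.0, 0.0, 1.0]] [[317.6, 0.0, 322.6], [0.0, 317.6, 199.3], [0.0, 0.0, 1.0]] 4.125
window [(0.69, [0.4881, 0.2096, 0.0089]), (0.55, [0.6301, -0.0956, 0.0691])]
carriage_face [(0.68, [0.5042, -0.1036, 0.038])]
latch_pivot [(0.76, [0.5416, -0.0468, 0.0267])]
latch_knob [(0.79, [0.5104, 0.0007, 0.05])]
photometer [(0.67, [0.6309, -0.0942, 0.0006])]
```

View pics/w_stand.png

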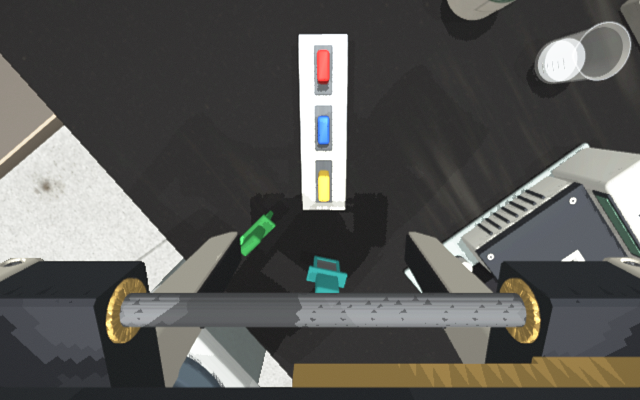

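View pics/w_phot.png

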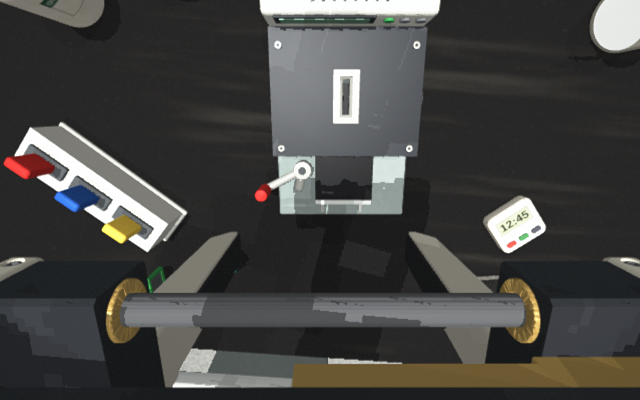

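The stand view shows yellow nearest at (323,185), blue at (323,130) and red at (323,67). The loose green and turquoise look-alikes are at (257,232) and (327,275). The photometer view shows the window frame at (346,97), the carriage plate at about (343,203), the knob at (262,193) and the pivot at (303,170). I'll take metric fits from the depth data.

```bash
cat > h.py <<'E'
import numpy as np, cv2
def cloud(r):
    K,d=r["intrinsics"],r["depth"]; v,u=np.mgrid[:400,:640]
    P=np.stack([(u-K[0,2])*d/K[0,0],-(v-K[1,2])*d/K[1,1],-d,np.ones_like(d)],-1)@r["T"].T
    P=P[...,:3]; P[d<=0]=np.nan; return P
def ray(r,uv,z):
    K,T=r["intrinsics"],r["T"]; uv=np.atleast_2d(uv).astype(float)
    D=np.c_[(uv[:,0]-K[0,2])/K[0,0],-(uv[:,1]-K[1,2])/K[1,1],-np.ones(len(uv))]@T[:3,:3].T
    return (T[:3,3]+D*((z-T[2,3])/D[:,2])[:,None])[:,:2]
def rect(xy):
    c,s,a=cv2.minAreaRect((xy*1000).astype(np.float32)); return np.round(c,1),np.round(s,1),round(a,1)
E
python3 - <<'E'
from h import *
s=np.load("pics/w_stand.npz");p=np.load("pics/w_phot.npz")
C=cloud(s);hsv=cv2.cvtColor(s["frame"],cv2.COLOR_RGB2HSV);z=C[...,2]
roi=np.zeros((400,640),bool);roi[30:215,290:355]=1
for n,lo,hi in [("yel",20,32),("blue",105,125)]:
    m=roi&(hsv[...,0]>=lo)&(hsv[...,0]<=hi)&(hsv[...,1]>120); t=m&(z>0.088)
    print(n,m.sum(),t.sum(),np.nanmedian(z[t]),rect(C[t][:,:2]))
t=roi&(abs(z-0.052)<.004);print("stand",rect(C[t][:,:2]),np.median(z[t]))
C=cloud(p);z=C[...,2];g=cv2.cvtColor(p["frame"],cv2.COLOR_RGB2GRAY)
roi=np.zeros((400,640),bool);roi[28:160,255:435]=1
t=roi&(abs(z-0.07)<.005);print("cover",rect(C[t][:,:2]),np.median(z[t]))
m=np.zeros_like(g);m[60:135,325:370]=(g[60:135,325:370]>150);ys,xs=np.nonzero(m)
print("bezel",xs.min(),xs.max(),ys.min(),ys.max(),rect(ray(p,np.c_[xs,ys],.0705)))
w=g[60:135,325:370]
ys,xs=np.nonzero((z[60:135,325:370]<0.064));print("hole",rect(ray(p,np.c_[xs+325,ys+60],.067)),len(xs))
cv2.imwrite("pics/crop.png",cv2.resize(p["frame"][55:220,245:435,::-1],None,fx=4,fy=3.6,interpolation=cv2.INTER_CUBIC))
# screws
print("screws",ray(p,[[278,45],[417,45],[281,149],[409,149]],.07).round(4).tolist())
hsv=cv2.cvtColor(p["frame"],cv2.COLOR_RGB2HSV)
m=((hsv[...,0]<8)|(hsv[...,0]>172))&(hsv[...,1]>150);m[:,:245]=0;m[:160]=0;m[215:]=0;m[:,290:]=0
t=m&(z>.055);print("knob",m.sum(),t.sum(),rect(C[t][:,:2]) if t.sum()>3 else 0,np.nanmax(z[m]))
m=np.zeros((400,640),bool);m[190:212,312:378]=1;t=m&(z>.045)&(g>120);print("plate",rect(C[t][:,:2]),np.median(z[t]))
E
```

```text
yel 221 150 0.09208123288432327 (array([458. , 162.2]), array([27.7, 10.6]), 55.1)
blue 205 202 0.09249646258277702 (array([492.4, 211. ]), array([27.5, 10.1]), 54.8)
stand (array([492.5, 211. ]), array([190.2,  50.1]), 55.2) 0.05119240228382746
cover (array([632.9, -91.9]), array([133.8, 166.5]), 4.7) 0.06916069716878112
bezel 333 360 69 123 (array([631.4, -92.3]), array([56.2, 29. ]), 4.7)
hole (array([631.3, -91.9]), array([36.9,  7.7]), 5.6) 257
screws [[0.6769, -0.0157], [0.6889, -0.1614], [0.5686, -0.0241], [0.5806, -0.1697]]
knob 206 128 (array([509.9,  -1.4]), array([14. , 13.6]), 53.7) 0.06507967941469261
plate (array([ 507.4, -101.8]), array([ 6. , 68.8]), 4.6) 0.05462235618462652
```

View pics/crop.png

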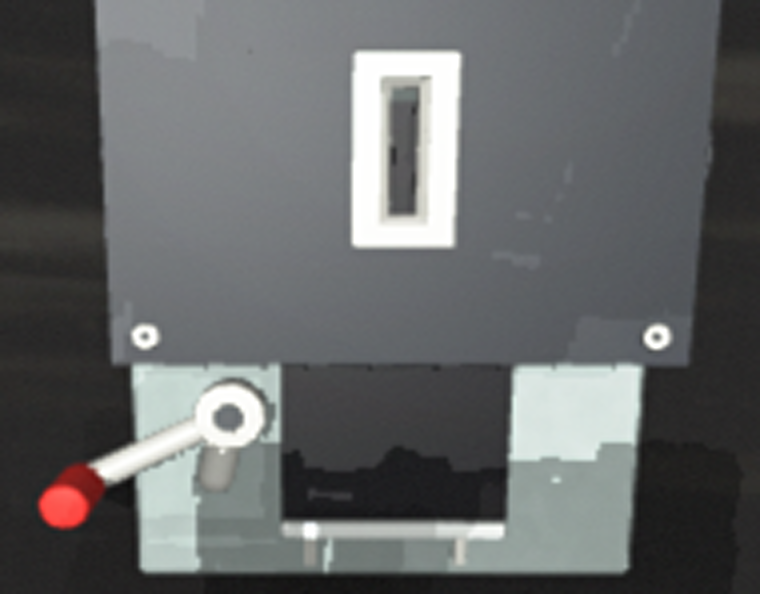

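The fits agree. Photometer yaw is 4.7°, the window is at (0.631, -0.092), the carriage is about 46 mm out and the knob is at (0.510, -0.001). The yellow tab is at (0.458, 0.162), with the stand row at 55°. I'll push the carriage home next.

```bash
cat >> h.py <<'E'
YAW=np.radians(4.7); W=np.array([.631,-.0922]); c,s=np.cos(YAW),np.sin(YAW)
def w(x,y,z): return [W[0]+(c*x-s*y)/1000, W[1]+(s*x+c*y)/1000, z]   # photometer mm -> world
def ph(p): d=(np.array(p[:2])-W)*1000; return np.round([c*d[0]+s*d[1],-s*d[0]+c*d[1],p[2]*1000],1)
O=[np.pi,0,YAW]
E
python3 - <<'E'
from h import *
from workcell import manip
manip.command_gripper(0.0,20)
manip.move_pose(w(-158,0,.12),O)
print("down",manip.move_linear(w(-158,0,.032),vel=.15,max_force=10),ph(manip.get_tcp_pos()))
print("push",manip.move_linear(w(-70,0,.032),vel=.05,max_force=15),ph(manip.get_tcp_pos()),manip.get_contact_force())
manip.move_linear(w(-125,0,.032),vel=.15)
manip.move_pose(w(-112,20,.24),O)
r=manip.read_camera("wrist");np.savez("pics/p2.npz",**r);cv2.imwrite("pics/p2.png",r["frame"][:,:,::-1])
for q in ["carriage_face","latch_knob","latch_pivot"]: print(q,[(round(d["confidence"],2),ph(d["point"])) for d in manip.spot_point("wrist",q)[:3]])
C=cloud(r);z=C[...,2];g=cv2.cvtColor(r["frame"],cv2.COLOR_RGB2GRAY)
hsv=cv2.cvtColor(r["frame"],cv2.COLOR_RGB2HSV)
P=(C[...,:2]-W)@np.array([[c,-s],[s,c]])*1000
m=((hsv[...,0]<8)|(hsv[...,0]>172))&(hsv[...,1]>150)&(z>.055)&(abs(P[...,0]+110)<50)&(abs(P[...,1]-80)<50)
print("knob",m.sum(),rect(P[m]/1000))
t=(z>.045)&(z<.062)&(g>100)&(abs(P[...,1])<45)&(P[...,0]<-67)&(P[...,0]>-110);print("plate",t.sum(),rect(P[t]/1000) if t.sum() else 0)
print(manip.get_clock(),manip.get_contact_force())
E
```

```text
down False [-157.1   -0.2   32.9]
push True [-90.1   0.2  31.5] [-0.08235909 -0.42728859 -0.68115939]
carriage_face [(0.68, array([-79. ,  -2.8,  39.3]))]
latch_knob [(0.58, array([-113.2,  104.8,   51.5]))]
latch_pivot [(0.93, array([-86.4,  50.8,  24.8]))]
knob 144 (array([-113.3,  100.6]), array([13.6, 14.4]), 2.3)
plate 444 (array([-75.3,   0.1]), array([69.5, 13.3]), 89.4)
9.95 [ 0.17826195  0.14999607 -0.01519784]
```

View pics/p2.png

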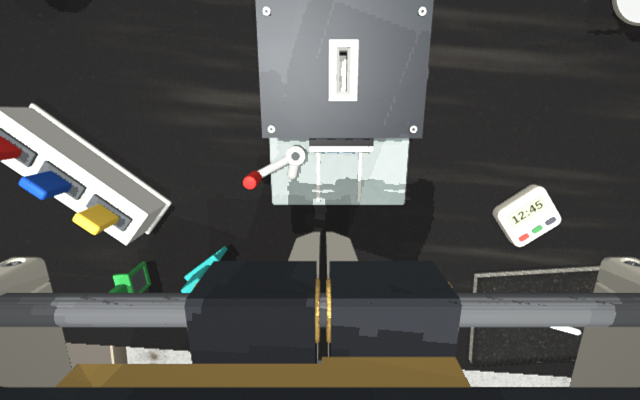

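The carriage stopped home: the plate front fits at about -82 mm and the tripped force matches the stop. The picture shows the plate against the cover at (345,147), the knob at (250,182) and nothing else disturbed. Next I'll cage the knob and turn the latch.

```bash
cat >> h.py <<'E'
def pose(th,R=55,z=.037):
    a=np.radians(th); return w(-88.5+R*np.cos(a),52+R*np.sin(a),z),[np.pi,0,a-np.pi+YAW]
E
python3 - <<'E'
from h import *
from workcell import manip
P,o=pose(117)
manip.command_gripper(.04,20)
manip.move_pose([P[0],P[1],.12],o)
print("down",manip.move_linear(P,vel=.12,max_force=10))
manip.command_gripper(.019)
for th in list(range(127,220,10))+[224,232]:
    P,o=pose(th); hit=manip.move_linear(P,frame=o,vel=.08,max_force=12)
    if hit: print("hit",th,ph(manip.get_tcp_pos()),manip.get_contact_force().round(1)); break
print(ph(manip.get_tcp_pos()),manip.get_ee_rot(),manip.get_finger_gap())
manip.command_gripper(.045)
p=manip.get_tcp_pos(); manip.move_linear([p[0],p[1],.13],vel=.2)
manip.move_pose(w(-130,5,.24),O)
r=manip.read_camera("wrist");np.savez("pics/p3.npz",**r);cv2.imwrite("pics/p3.png",r["frame"][:,:,::-1])
C=cloud(r);z=C[...,2];hsv=cv2.cvtColor(r["frame"],cv2.COLOR_RGB2HSV)
P=(C[...,:2]-W)@np.array([[c,-s],[s,c]])*1000
m=((hsv[...,0]<8)|(hsv[...,0]>172))&(hsv[...,1]>150)&(z>.055)&(P[...,0]<-60)&(P[...,0]>-170)&(abs(P[...,1])<110)
k=rect(P[m]/1000); print("knob",m.sum(),k,"angle",np.degrees(np.arctan2(k[0][1]-52,k[0][0]+88.5))%360-130)
print(manip.get_clock())
E
```

```text
down False
hit 232 [-128.9   14.6   35.5] [-8.4  8.2  8.9]
[-128.9   14.6   35.5] [-3.12342667e+00  1.36917111e-03  9.75182020e-01] 0.02005778728177486
knob 127 (array([-129.6,   16.2]), array([12.2, 13. ]), 87.3) angle 91.05737081918286
19.2333
```

View pics/p3.png

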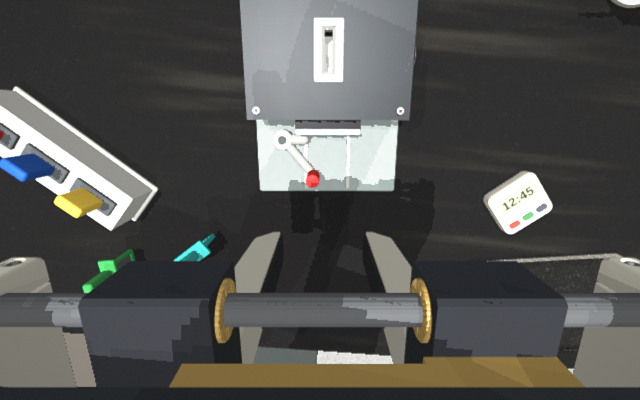

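The knob angle gives 91°, so the latch is locked; the picture shows the dog across the plate at (312,140) and the knob at (313,179). Now I'll pick up the yellow filter.

Run:
```python
from h import *
from workcell import manip
o=[np.pi,0,np.radians(55.1)]; x,y=.4582,.162
manip.move_pose([x,y,.16],o)
print("down",manip.move_linear([x,y,.064],vel=.12,max_force=10))
manip.command_gripper(0,40); print("gap",manip.get_finger_gap(),manip.get_grip_force(),manip.get_tcp_pos())
print("lift",manip.move_linear([x,y,.19],vel=.12,max_force=15),manip.get_finger_gap())
manip.move_pose(w(0,0,.16),O)
for cn in ["scene","side"]:
    r=manip.read_camera(cn);np.savez(f"pics/q_{cn}.npz",**r)
    for q in ["filter_yellow","window"]: print(cn,q,[(round(d["confidence"],2),ph(d["point"])) for d in manip.spot_point(cn,q)[:4]])
    K,T=r["intrinsics"],r["T"];p=np.linalg.inv(T)@np.r_[w(0,0,.1),1];u=int(K[0,2]+K[0,0]*p[0]/-p[2]);v=int(K[1,2]+K[1,1]*p[1]/p[2])
    im=r["frame"][max(v-50,0):v+50,u-65:u+65,::-1]; im=cv2.resize(im,(390,300),interpolation=cv2.INTER_CUBIC)
    ims=im if cn=="scene" else np.hstack([ims,im])
cv2.imwrite("pics/q.png",ims); print(manip.get_tcp_pos(),ph(manip.get_tcp_pos()),manip.get_clock())
```

```text
down False
gap 0.012147881466389805 40.00028192996979 [0.45827562 0.16203602 0.06413691]
lift False 0.011938959720534596
scene filter_yellow [(0.88, array([-2.563e+02,  2.675e+02,  2.000e-01])), (0.7, array([-230.3,  164.7,    0.5])), (0.55, array([-2.900e+00, -1.000e-01,  1.052e+02]))]
scene window [(0.86, array([-1.3,  0.6, 71.8]))]
side filter_yellow [(0.83, array([-228.5,  170.2,    1. ])), (0.78, array([-256.9,  269.1,    3.1])), (0.63, array([ -0.5,   1.4, 103. ]))]
side window [(0.74, array([-1.2,  2.4, 70.6]))]
[ 0.63096501 -0.09145501  0.16028163] [  0.    0.7 160.3] 24.5583
```

View pics/q.png

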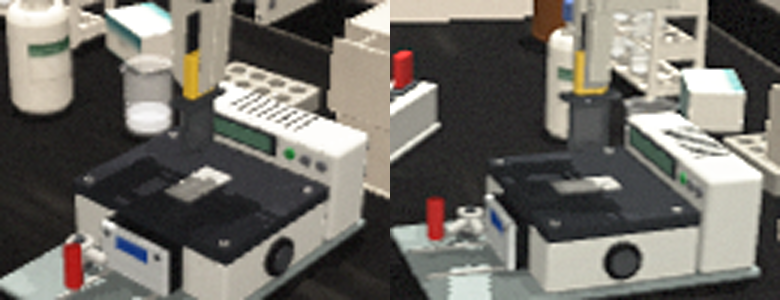

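The crops show the yellow filter upright in the jaws, directly above the window frame. I'll insert it under force guard.

Run:
```python
from h import *
from workcell import manip
h=manip.move_linear(w(0,0,.098),vel=.04,max_force=6)
print(h,ph(manip.get_tcp_pos()),manip.get_contact_force().round(2),manip.get_torque().round(2),manip.get_finger_gap(),manip.get_clock())
```

```text
False [ 0.1 -0.  98.3] [ 0.5   0.67 -0.81] [0.02 0.17 0.  ] 0.01157466698091602 26.2583
```

The blade passed the window cleanly with almost no side force. Now I'll press down against the shutter.

Run:
```python
from h import *
from workcell import manip
for z in (.088,.084,.076):
    h=manip.move_linear(w(0,0,z),vel=.02,max_force=18)
    print(z,h,ph(manip.get_tcp_pos()),manip.get_contact_force().round(2),manip.get_finger_gap())
    if h: break
manip.dwell(1); print(ph(manip.get_tcp_pos()),manip.get_contact_force().round(2),manip.get_clock())
for cn in ["scene","side"]:
    r=manip.read_camera(cn)
    K,T=r["intrinsics"],r["T"];p=np.linalg.inv(T)@np.r_[w(0,0,.08),1];u=int(K[0,2]+K[0,0]*p[0]/-p[2]);v=int(K[1,2]+K[1,1]*p[1]/p[2])
    im=cv2.resize(r["frame"][v-50:v+50,u-65:u+65,::-1],(390,300),interpolation=cv2.INTER_CUBIC)
    ims=im if cn=="scene" else np.hstack([ims,im])
cv2.imwrite("pics/f.png",ims)
```

```text
0.088 False [ 0.2 -0.1 88.3] [ 0.6  -0.38  4.  ] 0.011989871804697476
0.084 False [ 0.2 -0.1 84.1] [0.54 0.12 5.23] 0.01161321833266046
0.076 True [ 0.3 -0.1 82.3] [-1.86  0.13  5.08] 0.011734784841279329
[ 0.3 -0.1 82.1] [-1.27  1.01  5.61] 28.5333
```

View pics/f.png

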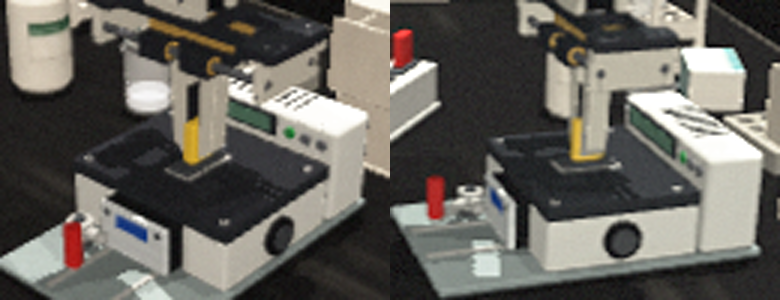

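The force tripped at TCP 82.3 mm, against 82 mm computed for full depth, and the picture shows the shoulder on the cover. The arm relaxed after the trip, so I'll preload gently until the hold-down force is well above the spring's.

Run:
```python
from h import *
from workcell import manip
p=manip.get_tcp_pos(); z=p[2]
for i in range(8):
    z-=.0003; manip.move_linear([p[0],p[1],z],vel=.01); manip.dwell(.3)
    f=manip.get_contact_force(); print(round(z,4),ph(manip.get_tcp_pos()),f.round(1))
    if f[2]>14: break
manip.dwell(.7); print(ph(manip.get_tcp_pos()),manip.get_contact_force().round(1),manip.get_finger_gap(),manip.get_grip_force(),manip.get_clock())
```

```text
0.0819 [ 0.3 -0.1 82.1] [-1.4  0.8  6.7]
0.0816 [ 0.3 -0.1 82.1] [-1.7  1.  10.2]
0.0813 [ 0.3 -0.1 82.1] [-3.1  1.5 12.4]
0.081 [ 0.3 -0.1 82.1] [-5.1  0.9 14.7]
[ 0.3 -0.1 82.1] [-4.5  0.4 14.2] 0.011983775835243184 40.00359892845154 31.5333
```

The TCP no longer moves down while the force climbs, so the shoulder is seated and held with about 14 N. I'm handing the job in.

```bash
python3 -c "
from workcell import manip
print(manip.finish_job())"
```

```text
the job is handed in; nothing more can be done
None
```

The job is handed in at about 32 s of the 72 s allowed: carriage home, latch locked at about 91°, and the yellow filter still gripped and held down with its shoulder on the cover at about 14 N.

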